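# Stack a filter clamp stand and cap it

## Robot

A 6-joint arm with a two-finger parallel gripper is mounted at the origin on the work surface. World frame = base frame: x ahead of the robot, y to its left, z up, the work surface at z = 0. Lengths are in m, angles in degrees, forces in N, time in s.
With the tool pointing down it reaches from about 0.4 to 0.825 m from the base axis. Payload 7 kg.
Tool frame: the origin (TCP) lies midway between the tips of the shut fingers; the grasp point (between the pads) lies 19 mm behind it (ctrl.hold_point_z is the distance from the TCP to the grasp point, in m); z points along the fingers, y is the line along which they close (so a half turn about z gives the same grasp; the last joint's range is limited). The gripper opens to 88 mm and grips with 3 to 60 N. Pads are 19 mm wide; open, the fingers measure 130 mm over their backs; the gripper's body (78 mm by 193 mm) begins 47 mm behind the grasp point.
Start: joints at [79.819, 20.546, 0.682, 0, -70.136, -16.507], TCP at [0.303, 0.603, 0.227] pointing down, gripper open.
Joint ranges: [-176.03, 176.03], [-82.01, 121.73], [-58.28, 71.71], [-173.87, 95.51], [-174.79, -0.11], [-173.66, 173.66]. Speed limits (degrees/s): [136.94, 136.94, 172.46, 180, 180, 180].

## Interface

Orientations are given as [roll, pitch, yaw] about the fixed x, y, z axes, in that order (R = Rz(yaw) Ry(pitch) Rx(roll)).
In Python, from plant import ctrl gives the robot as it stands.
- The arm moves only by the tool apply_moves, never from a script. Its argument "deltas" is a list of rows, each an object with "fingers": the finger opening in mm, from 0 to 87.6; "delta_pos": the shift along the tool's x, y, z in mm, a list of three; "angular": the turn, a rotation vector about the tool's x, y, z in degrees, a list of three. A call has 1 to 10 rows; each row is the pose to reach, as a shift and turn from the pose commanded when the call began, along the tool's axes at that moment; what a row does not reach only later rows make up. A row lasts 1/10 s, in which the tool goes at most 50 mm and 8.59 degrees, less where a joint would pass 70% of its speed; a pose out of reach is approached as far as the arm can. A call with a gripper value outside its range is refused whole. The fingers move at their own pace and stop on an object; the grip force is fixed at half the most. Time passes only in rows, so rows that repeat a pose let the fingers close. It gives the time, the measured TCP pose, the force, the opening and the grip force at its end, in the units of the state.
- ctrl.get_obs(): the state, without advancing time (a new reading comes with each control period).
- ctrl.snapshot(name): name is "scene" or "top" or "wrist"; returns the picture (480x640x3 uint8, red, green, blue); there is no depth.
- ctrl.camera_params(name): a dict with "fx", "fy", "cx", "cy" (pixels), "cam_to_world" (4x4, takes a point from camera to world coordinates); the wrist camera has in their place "mount" (4x4, takes a point from camera to tool coordinates, whose origin is the TCP and whose axes are the flange's). Camera axes: x right, y up, looking along -z (the intrinsics and any distortion apply to the point x, -y, -z); pixel columns grow to the right and rows downward; lengths in m; the calibration is good to about 2 mm. A picture is of the moment at which its call begins: read the wrist's pose just before it. camera_params takes no time and is no camera call.
- ctrl.close_job(): hands the job in; it is judged then, once.
The state is a dict: "clock": time; "joint_pos": joint angles; "qvel": joint speeds; "tau": joint torques, N m; "tool_pos": TCP position; "orientation": TCP orientation; "force": force on the tool from outside, world axes, zero at the start; "moment": the same for the moment, N m; "opening": finger opening in m; "gripper_force": force on a finger pad.
Only numpy, scipy, OpenCV 4.12 (cv2) and the standard library are available. Lean on these libraries where they do the work, as an engineer would, in place of code of your own. Each camera call takes 0.05 s, during which the arm holds its last target. There are 200 camera calls.

## Task

Assemble the clamp stand by putting its parts over the steel post in this order: the steel filter support (flange down), the yellow spacer ring around the support's hub, the orange clamp bar with its ends between the blue guide forks, and last the black cap, open end down. Lower each part gently until it sits fully home (do not drop it), and leave everything released; the bar cannot go in while held by the end that sticks out of its rack, so it has to be put down (the blue mat is free for that) and taken again by the middle. Do not knock over or push about the jar, bottles, beaker, screwdriver and meter standing about.

Things in the scene. Friction and masses are not known exactly. Their poses are not given: they have to be found in the camera images.
- stand_seat (a point): Fixed clamp stand: aluminium base plate 200 x 100 x 20 mm with an upright steel post, 20 mm diameter, in its middle. Point on the post's axis at the plate's top face, 20 mm above the bench; z up; x along the plate's length, the direction in which the clamp bar must lie (either way round). The post reaches 78 mm above this point; its last 16 mm taper to 8 mm diameter.
- stand_tip (a point): Top of the stand's post, axes as the stand's. Around the post stand four blue guide cheeks, two forks: along the stand's x they cover 60 to 95 mm from the post on both sides; along y they are 34 to 44 mm from the centre line on both sides (68 mm free between). Their tops are 108 mm above the bench, 10 mm above this point.
- support_mid (a point): Filter support, loose, steel, about 180 g: round flange 84 mm diameter, 10 mm thick, with a hub of 40 mm diameter on it, 40 mm high in all; through bore 24 mm. Stands flange down on the bench. Point on its axis 20 mm above its underside; z along the axis, towards the hub. Seated, its underside is on the base plate (point 20 mm above the seat point).
- spacer_mid (a point): Spacer, yellow plastic ring, loose, 100 g nominal: outer diameter 60 mm, inner diameter 47 mm, 30 mm high. Point at its centre, 15 mm above its underside; z along the axis. Seated it surrounds the support's hub and rests on the flange, its top level with the hub's top (point 25 mm above the seat point).
- bar_mid (a point): Clamp bar, loose, orange plastic, about 250 g: 180 mm long (x), 62 wide (y), 18 thick (z), through hole 24 mm in the middle. Point at its centre. Starts in the grey rack, level, only its +x end free: the last 40 mm (50 to 90 mm from the centre) stick out. Seated it rests on spacer and hub, its ends between the cheeks (point 49 mm above the seat point).
- cap_mid (a point): Cap, loose, black ribbed plastic knob with a red disc on top, about 120 g: 52 mm diameter, 60 high; blind bore from below, 24 mm diameter, 30 deep. Stands open end down. Point at its centre, 30 mm above its underside; z up along its axis. Seated it covers the post's end and rests on the bar (point 88 mm above the seat point).
- rack_bed (a point): Fixed grey rack holding the bar, to the robot's left or right. Point on its bed, 30 mm above the bench, under the stored bar's middle; x along the bar. It covers -90 to +50 mm along x and is 88 mm wide. Two side walls, 10 mm thick, 68 mm apart, rise 34 mm above the bed, so the bar can be gripped only at its end that sticks out at +x.
- mat: Thin fixed blue mat, 240 mm (x) x 160 mm (y) x 2 mm, empty, on the side opposite the rack; free for laying parts down. Origin at the centre of its underside, on the bench.
- jar: Bystander: glass jar with green lid, 58 mm diameter, 85 mm high, beyond the stand. Origin at the centre of its underside.
- flask: Bystander: white bottle with red cap, 54 mm diameter, 115 mm high, beyond the stand. Origin at the centre of its underside.
- beaker: Bystander: open clear beaker, 70 mm diameter, 90 mm high, far to the left. Origin at the centre of its underside.
- amber: Bystander: amber bottle, 60 mm diameter, 130 mm high, far to the right. Origin at the centre of its underside.
- driver: Bystander: red-handled screwdriver, 170 mm long, lying beyond the task parts, to the right. Origin at about its middle; x along it.
- meter: Bystander: orange and black hand meter, 180 (x) x 85 (y) x 46 mm, lying beyond the stand. Origin at the centre of its underside.
Things that resemble listed ones, but are neither listed nor needed, are in the scene too. Several things look just like the part that bears cap_mid: the one meant starts farthest to the robot's left. Of the things shaped like the part that bears support_mid, the bare steel one is meant.

How it is judged (in metres and radians):
On the way, in this order (a step that is already met when the one before it is completed fails the run):
1. the filter support is seated on the base plate (horizontal distance between support_mid and stand_seat below 0.005 m and z of support_mid in the frame of stand_seat between 0.016 and 0.024 m and angle between the z axis of support_mid and the z axis of stand_seat, either way round below 0.08 rad and angle between support_mid's own z axis and vertical below 0.1 rad), for 0.2 s.
2. the spacer is seated on the support's flange (all of step 1 and horizontal distance between spacer_mid and stand_seat below 0.008 m and z of spacer_mid in the frame of stand_seat between 0.021 and 0.029 m and angle between the z axis of spacer_mid and the z axis of stand_seat, either way round below 0.08 rad), for 0.2 s.
3. the clamp bar is seated on the spacer between the forks, before the cap (all of step 2 and horizontal distance between bar_mid and stand_seat below 0.005 m and z of bar_mid in the frame of stand_seat between 0.045 and 0.053 m and angle between the z axis of bar_mid and the z axis of stand_seat, either way round below 0.08 rad and (z of cap_mid in the frame of stand_seat above 0.1 m or horizontal distance between cap_mid and stand_seat above 0.02 m)), for 0.2 s.
At the end, for the whole second after the job is handed in: Support, spacer, bar and cap seated on the stand in that order, each within 4 mm of its seated height, 5 mm of the post axis (spacer 8), level within 0.08 rad; bar along the stand within 0.15 rad; hub up, cap open end down; released and at rest (all of step 2 and horizontal distance between each of bar_mid, cap_mid and stand_seat below 0.005 m and z of bar_mid in the frame of stand_seat between 0.045 and 0.053 m and angle between the z axis of each of bar_mid, cap_mid and the z axis of stand_seat, either way round below 0.08 rad and z of cap_mid in the frame of stand_seat between 0.084 and 0.092 m and angle between cap_mid's own z axis and vertical below 0.1 rad and angle between the x axis of bar_mid and the x axis of stand_seat, either way round below 0.15 rad and linear speed of each of support, spacer, bar, cap below 0.02 m/s); the robot touches nothing.
It fails at once if a part is dropped onto the stand (over 0.45 m/s while not held) ((horizontal distance between support_mid and stand_seat below 0.03 m and linear speed of support above 0.45 m/s and contact force between the fingers and support below 0.2 N) or (horizontal distance between spacer_mid and stand_seat below 0.03 m and linear speed of spacer above 0.45 m/s and contact force between the fingers and spacer below 0.2 N) or (horizontal distance between bar_mid and stand_seat below 0.03 m and linear speed of bar above 0.45 m/s and contact force between the fingers and bar below 0.2 N) or (horizontal distance between cap_mid and stand_seat below 0.03 m and linear speed of cap above 0.45 m/s and contact force between the fingers and cap below 0.2 N)).
It fails at once if a jar, bottle or beaker is pushed more than 40 mm or tipped over (distance of any of jar, flask, beaker, amber from where it was at the start of the episode above 0.04 m or angle between any of jar, flask, beaker, amber's own z axis and vertical above 0.5 rad).
It fails at once if the screwdriver or the meter is pushed more than 40 mm (distance of any of driver, meter from where it was at the start of the episode above 0.04 m).
It also fails if it takes over 72 s, if anything falls off the work surface, if the arm or the gripper's body presses on something with over 40 N, if the wrist force passes 120 N, or if a joint passes its speed limit or range.

## Working session

There is one attempt and no reset: what is moved stays moved. The work goes in short steps, Python scripts to look and compute and a tool call to move; the robot and the scene stay as the last step left them, time stands still between calls to the robot, and variables do not carry over. Pictures are saved under pics/ and viewed, at most 10 in all, crops included, and the job is handed in when it is done.

Besides the shell and the picture viewer there is one more tool, called after "Request:" as name([rows], argument=value, ...), one row to a line, values as JSON. apply_moves: Moves the arm, as the interface text tells. Its arguments: {"type":"object","properties":{"deltas":{"type":"array"}},"required":["deltas"]}

```bash
ls; mkdir -p pics; python3 - <<'E'
from plant import ctrl
import cv2,numpy as np
for n in("scene","top"):
    im=ctrl.snapshot(n); cv2.imwrite(f"pics/{n}0.png",im[:,:,::-1]); 
    p=ctrl.camera_params(n); print(n,{k:(np.round(v,4).tolist()) for k,v in p.items()})
print(ctrl.camera_params("wrist"))
print(ctrl.get_obs())
E
```

```text
pics
scene {'fx': 483.9857, 'fy': 483.9857, 'cx': 312.0578, 'cy': 234.041, 'cam_to_world': [[0.1355, -0.7109, 0.6901, 1.3741], [0.9907, 0.1057, -0.0855, -0.0958], [-0.0122, 0.6953, 0.7186, 0.8904], [0.0, 0.0, 0.0, 1.0]]}
top {'fx': 534.861, 'fy': 534.861, 'cx': 328.5061, 'cy': 236.5293, 'cam_to_world': [[0.0053, 0.9888, -0.1494, 0.3571], [-1.0, 0.0062, 0.0054, -0.0054], [0.0062, 0.1494, 0.9888, 1.6014], [0.0, 0.0, 0.0, 1.0]]}
{'fx': 376.67892749453085, 'fy': 376.67892749453085, 'cx': 320.37678926384535, 'cy': 241.81009997752938, 'mount': array([[-2.14742309e-03,  9.67872338e-01,  2.51432945e-01,
         6.67081181e-02],
       [ 9.99997652e-01,  2.15179260e-03,  2.57553846e-04,
        -5.34159448e-05],
       [-2.91752306e-04,  2.51432908e-01, -9.67874686e-01,
        -1.58478640e-01],
       [ 0.00000000e+00,  0.00000000e+00,  0.00000000e+00,
         1.00000000e+00]])}
{'clock': 0.1, 'joint_pos': array([ 7.98215183e+01,  2.05883541e+01,  6.40135272e-01, -1.52712577e-02,
       -7.01341149e+01, -1.65072760e+01]), 'qvel': array([-0.03633696, -0.04030329,  0.16760085,  0.10664175,  0.05281436,
       -0.03690307]), 'tau': array([-1.24008424e-03, -5.84164596e+01,  2.93750918e+01,  7.01545671e+00,
        1.02001536e-02, -3.89259458e-05]), 'tool_pos': array([0.30298351, 0.60272125, 0.22572102]), 'orientation': array([ 1.79916980e+02, -9.63089274e-03, -2.66909506e+01]), 'force': array([-1.03868704,  0.23996778, -1.27711132]), 'moment': array([-0.0388462 ,  0.06160133, -0.00792661]), 'gripper_force': 0.0, 'opening': 0.08732478731045287}
```

View pics/top0.png

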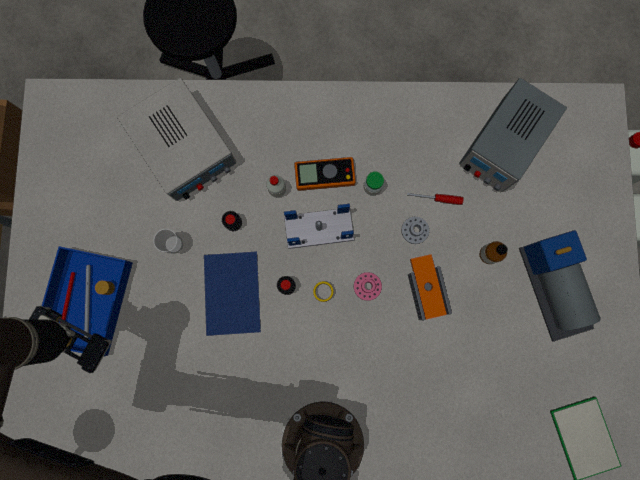

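View pics/scene0.png

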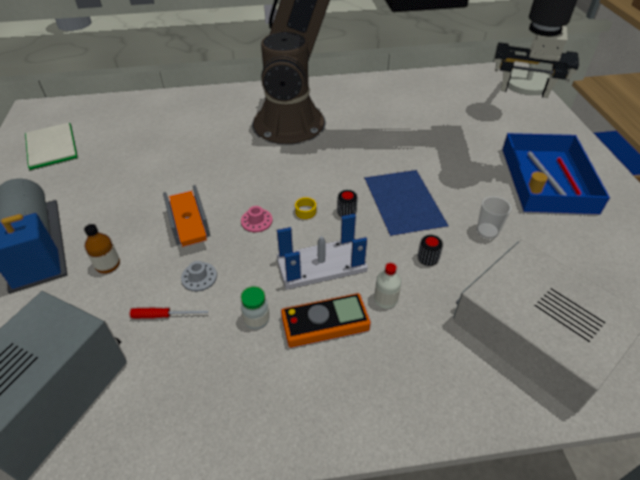

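The top picture shows:
- **Stand:** post at (319,226).
- **Steel support:** (415,230). A pink one of the same shape is at (368,286).
- **Spacer ring:** (324,291).
- **Bar:** (429,287), with its free end at the top (about (425,260)).
- **Mat:** (232,293).
- **Cap-like things:** (231,220) and (286,285). The one farthest left (+y is image left) is (231,220), so that is the cap.
- **Support:** the bare steel one at (415,230) fits, not the pink one.

An enlarged crop should confirm these.

```bash
cat > h.py <<'E'
import numpy as np,cv2
from scipy.spatial.transform import Rotation as R
def pose(o):
    T=np.eye(4);T[:3,:3]=R.from_euler('xyz',o['orientation'],degrees=True).as_matrix();T[:3,3]=o['tool_pos'];return T
def cam(ctrl,n,o=None):
    p=ctrl.camera_params(n);return p,(pose(o)@p['mount'] if n=='wrist' else p['cam_to_world'])
def px2w(p,T,u,v,z):
    d=T[:3,:3]@np.array([(u-p['cx'])/p['fx'],-(v-p['cy'])/p['fy'],-1]);c=T[:3,3];return c+d*(z-c[2])/d[2]
def w2px(p,T,X):
    c=T[:3,:3].T@(np.array(X)-T[:3,3]);return np.array([p['cx']+p['fx']*c[0]/-c[2],p['cy']+p['fy']*c[1]/c[2]])
def delta(o,xyz):  # world target TCP -> tool-axes shift mm
    return np.round(pose(o)[:3,:3].T@(np.array(xyz)-o['tool_pos'])*1000,1)
E
python3 - <<'E'
from plant import ctrl
from h import *
p,T=cam(ctrl,"top")
for n,u,v,z in[("post",319,224,.098),("supp",415,229.5,.04),("spacer",324.5,291,.03),("barhole",429,287,.048),("barend",425,257,.048),("cap",231.5,219,.06),("cap2",286,284,.06),("mat",232,293,.0),("pink",368,286,.04),("jar",375,180,.085),("flask",274,181,.115),("amber",500,248,.13),("beaker",170,241,.04)]:
    print(n,px2w(p,T,u,v,z).round(3)[:2])
im=cv2.imread("pics/top0.png")
c=[cv2.resize(im[v-40:v+40,u-50:u+50],None,fx=4,fy=4,interpolation=2)[:300] for u,v in((231,220),(286,275),(400,250),(429,287))]
cv2.imwrite("pics/c1.png",np.vstack([np.hstack(c[:2]),np.hstack(c[2:])]))
E
```

```text
post [0.62  0.014]
supp [ 0.616 -0.27 ]
spacer [ 0.433 -0.003]
barhole [ 0.446 -0.306]
barend [ 0.533 -0.296]
cap [0.64 0.27]
cap2 [0.451 0.108]
mat [0.427 0.272]
pink [ 0.448 -0.13 ]
jar [ 0.754 -0.148]
flask [0.741 0.143]
amber [ 0.55 -0.49]
beaker [0.577 0.453]
```

View pics/c1.png

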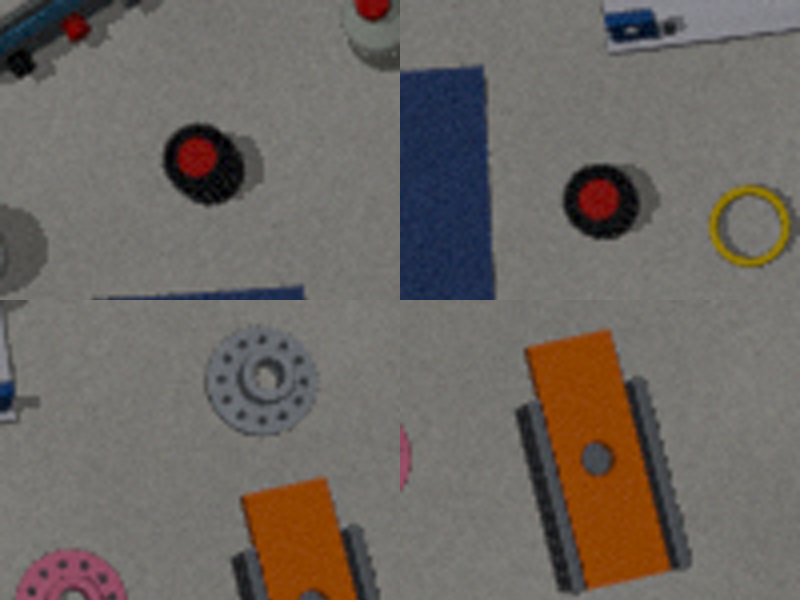

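Confirmed: the far-left black cap at (231,220), the bare steel support at (415,230), and the bar's free end on the far side. I'm moving above the stand first for a close look.

Request:
apply_moves([
  {"fingers": 87, "delta_pos": [548, 384, 0], "angular": [0, 0, 53]},
  {"fingers": 87, "delta_pos": [548, 384, 0], "angular": [0, 0, 53]},
  {"fingers": 87, "delta_pos": [548, 384, 0], "angular": [0, 0, 53]},
  {"fingers": 87, "delta_pos": [548, 384, 0], "angular": [0, 0, 53]},
  {"fingers": 87, "delta_pos": [548, 384, 0], "angular": [0, 0, 53]},
  {"fingers": 87, "delta_pos": [548, 384, 0], "angular": [0, 0, 53]},
  {"fingers": 87, "delta_pos": [548, 384, 0], "angular": [0, 0, 53]},
  {"fingers": 87, "delta_pos": [548, 384, 0], "angular": [0, 0, 53]},
  {"fingers": 87, "delta_pos": [548, 384, 0], "angular": [0, 0, 53]},
  {"fingers": 87, "delta_pos": [548, 384, 0], "angular": [0, 0, 53]},
])

```text
clock: 1.1
tool_pos: [0.5405, 0.1608, 0.2265]
orientation: [180.0, 0.0, -79.7]
force: [0.9, 0.5, 0.7]
opening: 0.0869
gripper_force: 0.0
```

Request:
apply_moves([
  {"fingers": 87, "delta_pos": [159, -52, 0], "angular": [0, 0, 0]},
  {"fingers": 87, "delta_pos": [159, -52, 0], "angular": [0, 0, 0]},
  {"fingers": 87, "delta_pos": [159, -52, 0], "angular": [0, 0, 0]},
  {"fingers": 87, "delta_pos": [159, -52, 0], "angular": [0, 0, 0]},
  {"fingers": 87, "delta_pos": [159, -52, 0], "angular": [0, 0, 0]},
  {"fingers": 87, "delta_pos": [159, -52, 0], "angular": [0, 0, 0]},
])

```text
clock: 1.7
tool_pos: [0.6194, 0.0155, 0.226]
orientation: [179.9, 0.0, -79.8]
force: [-0.4, 0.2, 0.1]
opening: 0.0872
gripper_force: 0.0
```

```bash
cat > look.py <<'E'
import sys,pickle
from plant import ctrl
from h import *
o=ctrl.get_obs(); im=ctrl.snapshot("wrist")
n=sys.argv[1]; cv2.imwrite(f"pics/{n}.png",im[:,:,::-1]); pickle.dump((o,*cam(ctrl,"wrist",o)),open(n+".pkl","wb"))
print(o['clock'],o['tool_pos'].round(4),o['orientation'].round(2),o['force'].round(1))
E
python3 look.py w1
```

```text
1.7 [0.6194 0.0155 0.226 ] [ 1.7994e+02  1.0000e-02 -7.9760e+01] [-0.4  0.2  0.1]
```

View pics/w1.png

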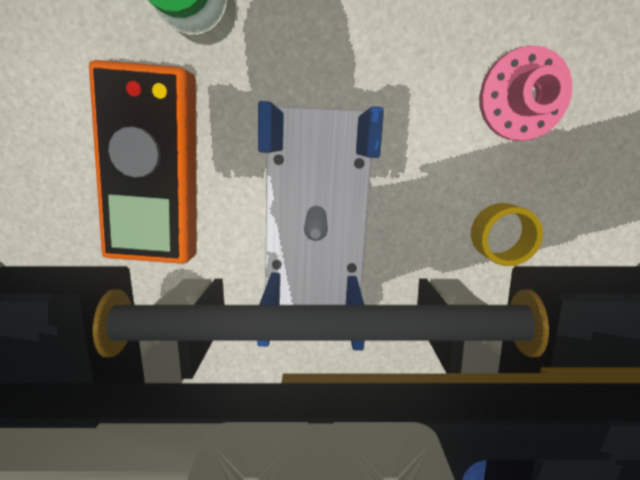

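The wrist picture shows the post tip at (315,233), plate screws at (278,160), (358,163), (276,265) and (351,268), and the yellow ring at (507,235).

```bash
python3 - <<'E'
import pickle
from h import *
im=cv2.imread("pics/w1.png");o,p,T=pickle.load(open("w1.pkl","rb"));g=cv2.cvtColor(im,6)
W=[]
for u,v in((278,160),(358,163),(276,265),(351,268)):
    w=255.-g[v-9:v+10,u-9:u+10]; w=np.clip(w-np.percentile(w,70)-25,0,None); yy,xx=np.mgrid[-9:10,-9:10]
    a=(u+(w*xx).sum()/w.sum(),v+(w*yy).sum()/w.sum()); X=px2w(p,T,*a,.022); W.append(X); print(np.round(a,1),X.round(4))
W=np.array(W); print("centre",W.mean(0).round(4))
for a,b in((0,2),(1,3),(0,1),(2,3)):
    d=W[b]-W[a]; print(a,b,np.degrees(np.arctan2(d[1],d[0])).round(2),np.linalg.norm(d).round(4))
print("tip",px2w(p,T,315,233,.098).round(4), "TCP px",w2px(p,T,o['tool_pos']))
h=cv2.cvtColor(im,cv2.COLOR_BGR2HSV); m=cv2.inRange(h,(20,120,60),(32,255,255)); m[:190]=0;m[275:]=0;m[:,:460]=0;m[:,560:]=0
c=max(cv2.findContours(m,0,1)[0],key=cv2.contourArea); print("spacer bbox",cv2.boundingRect(c))
# silhouette fit of two circles (z 0,.03)
from scipy.optimize import minimize
t=np.linspace(0,2*np.pi,90)
def sil(x,y): 
    pts=[w2px(p,T,(x+.03*np.cos(a),y+.03*np.sin(a),z)) for z in(0,.03) for a in t]; q=np.zeros(g.shape,np.uint8); cv2.fillPoly(q,[cv2.convexHull(np.float32(pts)).astype(np.int32)],255); return q
full=np.zeros_like(m);cv2.fillPoly(full,[cv2.convexHull(c)],255)
f=lambda s:np.count_nonzero(sil(*s)!=full)
r=minimize(f,px2w(p,T,507,235,.02)[:2],method='Nelder-Mead',options=dict(initial_simplex=px2w(p,T,507,235,.02)[:2]+np.array([[0,0],[.01,0],[0,.01]])));print(r.x.round(4),r.fun)
E
```

```text
[277.7 158.5] [ 0.6677 -0.0305  0.022 ]
[360.  160.9] [ 0.5911 -0.0419  0.022 ]
[275.5 266.5] [0.6541 0.0755 0.022 ]
[351.3 269.3] [0.578 0.065 0.022]
centre [0.6227 0.017  0.022 ]
0 2 97.3 0.1068
1 3 96.96 0.1077
0 1 -171.52 0.0775
2 3 -172.17 0.0768
tip [0.6229 0.0165 0.098 ] TCP px [319.61366512 297.04711931]
spacer bbox (471, 203, 72, 63)
[0.4316 0.003 ] 237.0
```

Request:
apply_moves([
  {"fingers": 87, "delta_pos": [280, 54, 0], "angular": [0, 0, 2.7]},
  {"fingers": 87, "delta_pos": [280, 54, 0], "angular": [0, 0, 2.7]},
  {"fingers": 87, "delta_pos": [280, 54, 0], "angular": [0, 0, 2.7]},
  {"fingers": 87, "delta_pos": [280, 54, 0], "angular": [0, 0, 2.7]},
  {"fingers": 87, "delta_pos": [280, 54, 0], "angular": [0, 0, 2.7]},
  {"fingers": 87, "delta_pos": [280, 54, 0], "angular": [0, 0, 2.7]},
  {"fingers": 87, "delta_pos": [280, 54, 0], "angular": [0, 0, 2.7]},
  {"fingers": 87, "delta_pos": [280, 54, 0], "angular": [0, 0, 2.7]},
])

```text
clock: 2.55
tool_pos: [0.6167, -0.2689, 0.2264]
orientation: [180.0, 0.0, -82.4]
force: [-0.3, 0.9, 0.3]
opening: 0.087
gripper_force: 0.0
```

```bash
python3 look.py w2
```

```text
2.55 [ 0.6167 -0.2689  0.2264] [ 1.7999e+02  2.0000e-02 -8.2400e+01] [-0.3  0.9  0.3]
```

View pics/w2.png

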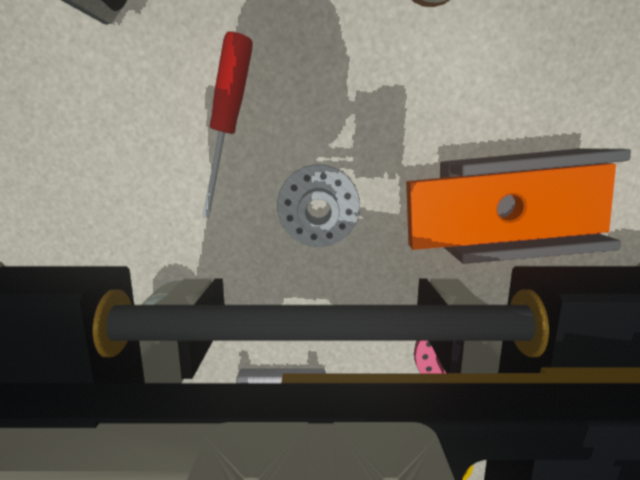

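The steel support is at about (318,205), with its flange spanning 277–360 by 164–247. The bar's corners are at (408,182), (614,164) and (412,249).

```bash
python3 - <<'E'
import pickle
from h import *
im=cv2.imread("pics/w2.png");o,p,T=pickle.load(open("w2.pkl","rb"))
X=px2w(p,T,318.5,205.5,.008);print("supp flange",X.round(4),"hub",px2w(p,T,319,209,.04).round(4))
# circle check
for a in range(0,360,90): print(w2px(p,T,X+[.042*np.cos(np.radians(a)),.042*np.sin(np.radians(a)),0]).round(0),end=' ')
print(delta(o,[*X[:2],.017]))
h=cv2.cvtColor(im,cv2.COLOR_BGR2HSV); m=cv2.inRange(h,(8,180,100),(18,255,255)); m[280:]=0
c=max(cv2.findContours(m,0,1)[0],key=cv2.contourArea)
r=cv2.approxPolyDP(cv2.convexHull(c),6,True)[:,0]; W=np.array([px2w(p,T,*q,.048) for q in r]);print(r.tolist());print(W.round(4))
print("hole",px2w(p,T,510,207,.048))
E
```

```text
supp flange [ 0.619  -0.2755  0.008 ] hub [ 0.6186 -0.2774  0.04  ]
[277. 200.] [313. 245.] [360. 211.] [324. 163.] [  7.   -1.4 209.4]
[[614, 164], [608, 231], [411, 246], [410, 182]]
[[ 0.3673 -0.352   0.048 ]
 [ 0.3532 -0.293   0.048 ]
 [ 0.5297 -0.2555  0.048 ]
 [ 0.5418 -0.3133  0.048 ]]
hole [ 0.44804655 -0.30300262  0.048     ]
```

Request:
apply_moves([
  {"fingers": 87, "delta_pos": [7.5, -1.5, 50], "angular": [0, 0, 0]},
  {"fingers": 87, "delta_pos": [7.5, -1.5, 100], "angular": [0, 0, 0]},
  {"fingers": 70, "delta_pos": [7.5, -1.5, 150], "angular": [0, 0, 0]},
  {"fingers": 60, "delta_pos": [7.5, -1.5, 190], "angular": [0, 0, 0]},
  {"fingers": 55, "delta_pos": [7.5, -1.5, 209], "angular": [0, 0, 0]},
  {"fingers": 50, "delta_pos": [7.5, -1.5, 209], "angular": [0, 0, 0]},
  {"fingers": 30, "delta_pos": [7.5, -1.5, 209], "angular": [0, 0, 0]},
  {"fingers": 30, "delta_pos": [7.5, -1.5, 209], "angular": [0, 0, 0]},
  {"fingers": 30, "delta_pos": [7.5, -1.5, 209], "angular": [0, 0, 0]},
])

```text
clock: 3.5
tool_pos: [0.6207, -0.2764, 0.0199]
orientation: [-179.8, -0.1, -82.3]
force: [0.5, 2.6, 4.6]
opening: 0.0396
gripper_force: 30.0
```

Request:
apply_moves([
  {"fingers": 30, "delta_pos": [0, 0, -40], "angular": [0, 0, 0]},
  {"fingers": 30, "delta_pos": [0, 0, -85], "angular": [0, 0, 0]},
  {"fingers": 30, "delta_pos": [-20, -3, -120], "angular": [0, 0, 0]},
  {"fingers": 30, "delta_pos": [-65, -9, -135], "angular": [0, 0, 0]},
  {"fingers": 30, "delta_pos": [-110, -15, -135], "angular": [0, 0, 0]},
  {"fingers": 30, "delta_pos": [-157, -22, -135], "angular": [0, 0, 0]},
  {"fingers": 30, "delta_pos": [-205, -29, -135], "angular": [0, 0, 0]},
  {"fingers": 30, "delta_pos": [-250, -35, -135], "angular": [0, 0, 0]},
  {"fingers": 30, "delta_pos": [-290, -41, -135], "angular": [0, 0, 0]},
  {"fingers": 30, "delta_pos": [-290, -41, -135], "angular": [0, 0, 0]},
])

```text
clock: 4.5
tool_pos: [0.6218, 0.0207, 0.1539]
orientation: [-179.9, 0.1, -82.2]
force: [-0.0, -0.2, -1.6]
opening: 0.0398
gripper_force: 30.0
```

```bash
python3 look.py w3
```

```text
4.5 [0.6218 0.0207 0.1539] [-1.7985e+02  7.0000e-02 -8.2150e+01] [-0.  -0.2 -1.6]
```

View pics/w3.png

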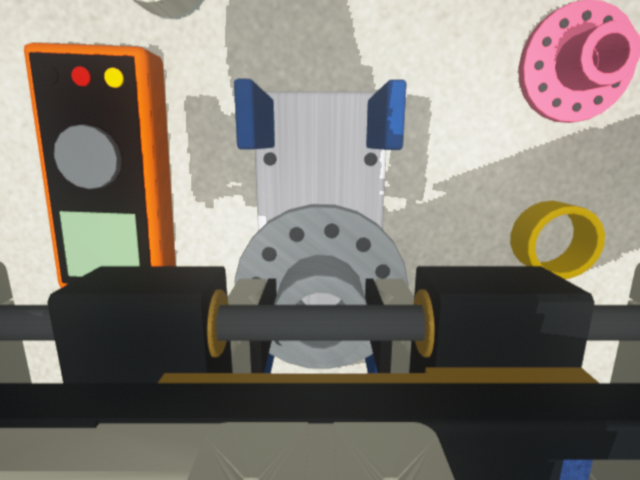

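The support is held with its flange edges at u=236 and 406 and its top at v=205. The near plate screws are at (270,159) and (371,159).

```bash
python3 - <<'E'
import pickle
from h import *
o,p,T=pickle.load(open("w3.pkl","rb"));g=cv2.imread("pics/w3.png",0)
P=pose(o)
for off in(.010,.014):
  z=o['tool_pos'][2]-off
  from scipy.optimize import least_squares
  t=np.linspace(0,2*np.pi,200)
  def e(s):
    q=np.array([w2px(p,T,(s[0]+.042*np.cos(a),s[1]+.042*np.sin(a),z)) for a in t]); return [q[:,0].min()-236,q[:,0].max()-406,q[:,1].min()-205]
  r=least_squares(e,o['tool_pos'][:2],diff_step=1e-4); print(off,r.x.round(4),r.fun.round(1),((P[:3,:3].T@(np.r_[r.x,z]-P[:3,3]))*1000).round(1))
W=np.array([px2w(p,T,u,v,.022) for u,v in((270,159),(371,159))]);d=W[1]-W[0];print(W.round(4),np.degrees(np.arctan2(d[1],d[0])))
E
```

```text
0.01 [0.621  0.0224] [-2.9  2.9  0.3] [-1.8  0.6 10. ]
0.014 [0.6209 0.023 ] [-1.   1.   0.1] [-2.3  0.6 14. ]
[[ 0.6669 -0.0296  0.022 ]
 [ 0.5915 -0.0398  0.022 ]] -172.26947701009215
```

Request:
apply_moves([
  {"fingers": 30, "delta_pos": [5, -1, 0], "angular": [0, 0, 0]},
  {"fingers": 30, "delta_pos": [5, -1, 30], "angular": [0, 0, 0]},
  {"fingers": 30, "delta_pos": [5, -1, 42], "angular": [0, 0, 0]},
  {"fingers": 30, "delta_pos": [5, -1, 52], "angular": [0, 0, 0]},
  {"fingers": 30, "delta_pos": [5, -1, 60], "angular": [0, 0, 0]},
  {"fingers": 30, "delta_pos": [5, -1, 60], "angular": [0, 0, 0]},
])

```text
clock: 5.15
tool_pos: [0.6238, 0.0118, 0.092]
orientation: [-179.9, 0.1, -82.4]
force: [1.3, 8.1, -5.8]
opening: 0.0397
gripper_force: 30.0
```

Request:
apply_moves([
  {"fingers": 30, "delta_pos": [-3, 0, 0], "angular": [0, 0, 0]},
  {"fingers": 30, "delta_pos": [-3, 0, 0], "angular": [0, 0, 0]},
])

```text
clock: 5.35
tool_pos: [0.6227, 0.0139, 0.0927]
orientation: [180.0, -0.0, -82.4]
force: [-0.6, 0.3, -1.9]
opening: 0.0398
gripper_force: 30.0
```

Request:
apply_moves([
  {"fingers": 30, "delta_pos": [-1, 0, 20], "angular": [0, 0, 0]},
  {"fingers": 30, "delta_pos": [-1, 0, 38], "angular": [0, 0, 0]},
  {"fingers": 30, "delta_pos": [-1, 0, 46], "angular": [0, 0, 0]},
  {"fingers": 30, "delta_pos": [-1, 0, 50], "angular": [0, 0, 0]},
  {"fingers": 30, "delta_pos": [-1, 0, 52], "angular": [0, 0, 0]},
  {"fingers": 30, "delta_pos": [-1, 0, 52], "angular": [0, 0, 0]},
])

```text
clock: 5.95
tool_pos: [0.6229, 0.0152, 0.0409]
orientation: [-180.0, -0.0, -82.4]
force: [-0.3, -0.5, -1.5]
opening: 0.0398
gripper_force: 30.0
```

Request:
apply_moves([
  {"fingers": 30, "delta_pos": [0, 0, 1], "angular": [0, 0, 0]},
  {"fingers": 30, "delta_pos": [0, 0, 2], "angular": [0, 0, 0]},
  {"fingers": 30, "delta_pos": [0, 0, 3], "angular": [0, 0, 0]},
  {"fingers": 30, "delta_pos": [0, 0, 3], "angular": [0, 0, 0]},
])

```text
clock: 6.35
tool_pos: [0.6232, 0.0155, 0.0397]
orientation: [-179.9, -0.0, -82.3]
force: [-5.0, 0.8, 13.0]
opening: 0.0395
gripper_force: 30.0
```

Request:
apply_moves([
  {"fingers": 60, "delta_pos": [0, 0, 0], "angular": [0, 0, 0]},
  {"fingers": 60, "delta_pos": [0, 0, 0], "angular": [0, 0, 0]},
  {"fingers": 60, "delta_pos": [0, 0, -40], "angular": [0, 0, 0]},
  {"fingers": 80, "delta_pos": [0, 0, -85], "angular": [0, 0, 0]},
  {"fingers": 87, "delta_pos": [0, 10, -120], "angular": [0, 0, 0]},
  {"fingers": 87, "delta_pos": [-3, 50, -140], "angular": [0, 0, 0]},
  {"fingers": 87, "delta_pos": [-6, 95, -140], "angular": [0, 0, 0]},
  {"fingers": 87, "delta_pos": [-10, 145, -140], "angular": [0, 0, 0]},
  {"fingers": 87, "delta_pos": [-13, 191, -140], "angular": [0, 0, 0]},
  {"fingers": 87, "delta_pos": [-13, 191, -140], "angular": [0, 0, 0]},
])

```text
clock: 7.35
tool_pos: [0.4264, 0.0017, 0.1777]
orientation: [180.0, 0.1, -82.4]
force: [0.3, 0.3, 0.6]
opening: 0.0868
gripper_force: 0.0
```

```bash
cat > ring.py <<'E'
import pickle,sys
from h import *
from scipy.optimize import minimize
def fit(n,lo,hi,r,z0,z1,seed,box=None):
    im=cv2.imread(f"pics/{n}.png");o,p,T=pickle.load(open(n+".pkl","rb"))
    m=cv2.inRange(cv2.cvtColor(im,cv2.COLOR_BGR2HSV),lo,hi); m[262:]=0
    cs=[c for c in cv2.findContours(m,0,1)[0] if cv2.contourArea(c)>150]
    s=w2px(p,T,seed); c=min(cs,key=lambda c:np.linalg.norm(c[:,0].mean(0)-s)); print("bbox",cv2.boundingRect(c),"seed",s.round(0))
    full=np.zeros_like(m);cv2.fillPoly(full,[cv2.convexHull(c)],255); t=np.linspace(0,6.28,90)
    def f(q):
        k=np.zeros_like(m);h=np.float32([w2px(p,T,(q[0]+r*np.cos(a),q[1]+r*np.sin(a),z)) for z in(z0,z1) for a in t])
        cv2.fillPoly(k,[cv2.convexHull(h).astype(np.int32)],255);k[262:]=0;return np.count_nonzero(k!=full)
    x=np.array(seed[:2]);R_=minimize(f,x,method='Nelder-Mead',options=dict(initial_simplex=x+np.array([[0,0],[.01,0],[0,.01]])))
    print("pos",R_.x.round(4),R_.fun,"delta",delta(o,[*R_.x,o['tool_pos'][2]]));return R_.x
E
python3 look.py w4; python3 -c "
from ring import *
fit('w4',(20,120,60),(32,255,255),.03,0,.03,(.4316,.003,.015))
fit('w3',(20,120,60),(32,255,255),.03,0,.03,(.4316,.003,.015))"
```

```text
7.35 [0.4264 0.0017 0.1777] [ 1.7999e+02  7.0000e-02 -8.2390e+01] [0.3 0.3 0.6]
bbox (278, 188, 71, 73) seed [314. 224.]
pos [0.4315 0.0036] 201.0 delta [-1.2 -5.3  0. ]
bbox (511, 201, 94, 61) seed [555. 239.]
pos [0.4311 0.0042] 179.0 delta [ -9.7 191.2  -0.5]
```

Request:
apply_moves([
  {"fingers": 87, "delta_pos": [-1, 0.5, 45], "angular": [0, 0, 0]},
  {"fingers": 87, "delta_pos": [-1, 0.5, 95], "angular": [0, 0, 0]},
  {"fingers": 87, "delta_pos": [-1, 0.5, 140], "angular": [0, 0, 0]},
  {"fingers": 80, "delta_pos": [-1, 0.5, 160], "angular": [0, 0, 0]},
  {"fingers": 70, "delta_pos": [-1, 0.5, 167], "angular": [0, 0, 0]},
  {"fingers": 50, "delta_pos": [-1, 0.5, 167], "angular": [0, 0, 0]},
  {"fingers": 50, "delta_pos": [-1, 0.5, 167], "angular": [0, 0, 0]},
  {"fingers": 50, "delta_pos": [-1, 0.5, 167], "angular": [0, 0, 0]},
])

```text
clock: 8.2
tool_pos: [0.4321, 0.0043, 0.0118]
orientation: [-179.9, 0.0, -82.4]
force: [-0.4, 0.2, -0.1]
opening: 0.0598
gripper_force: 30.0
```

Request:
apply_moves([
  {"fingers": 50, "delta_pos": [0, 0, -40], "angular": [0, 0, 0]},
  {"fingers": 50, "delta_pos": [0, 0, -85], "angular": [0, 0, 0]},
  {"fingers": 50, "delta_pos": [2, -20, -120], "angular": [0, 0, 0]},
  {"fingers": 50, "delta_pos": [4, -60, -130], "angular": [0, 0, 0]},
  {"fingers": 50, "delta_pos": [7, -105, -130], "angular": [0, 0, 0]},
  {"fingers": 50, "delta_pos": [10, -150, -130], "angular": [0, 0, 0]},
  {"fingers": 50, "delta_pos": [13, -185, -130], "angular": [0, 0, 0]},
  {"fingers": 50, "delta_pos": [13, -191, -130], "angular": [0, 0, 0]},
  {"fingers": 50, "delta_pos": [13, -191, -120], "angular": [0, 0, 0]},
  {"fingers": 50, "delta_pos": [13, -191, -100], "angular": [0, 0, 0]},
])

```text
clock: 9.2
tool_pos: [0.6221, 0.0164, 0.1118]
orientation: [-179.8, 0.0, -82.4]
force: [0.5, 0.5, -2.2]
opening: 0.0597
gripper_force: 30.0
```

Request:
apply_moves([
  {"fingers": 50, "delta_pos": [0, 0, 15], "angular": [0, 0, 0]},
  {"fingers": 50, "delta_pos": [0, 0, 30], "angular": [0, 0, 0]},
  {"fingers": 50, "delta_pos": [0, 0, 34], "angular": [0, 0, 0]},
  {"fingers": 50, "delta_pos": [0, 0, 34], "angular": [0, 0, 0]},
])

```text
clock: 9.6
tool_pos: [0.6208, 0.0161, 0.0765]
orientation: [179.9, -0.0, -82.4]
force: [0.4, 0.7, -0.6]
opening: 0.0598
gripper_force: 30.0
```

Request:
apply_moves([
  {"fingers": 50, "delta_pos": [0, -2, 0], "angular": [0, 0, 0]},
  {"fingers": 50, "delta_pos": [0, -2, 8], "angular": [0, 0, 0]},
  {"fingers": 50, "delta_pos": [0, -2, 16], "angular": [0, 0, 0]},
  {"fingers": 50, "delta_pos": [0, -2, 24], "angular": [0, 0, 0]},
  {"fingers": 50, "delta_pos": [0, -2, 30], "angular": [0, 0, 0]},
  {"fingers": 50, "delta_pos": [0, -2, 33], "angular": [0, 0, 0]},
  {"fingers": 50, "delta_pos": [0, -2, 33], "angular": [0, 0, 0]},
])

```text
clock: 10.3
tool_pos: [0.6236, 0.0163, 0.0428]
orientation: [179.9, -0.0, -82.4]
force: [-0.1, 1.3, -0.7]
opening: 0.06
gripper_force: 30.0
```

Request:
apply_moves([
  {"fingers": 50, "delta_pos": [0, 0, 1], "angular": [0, 0, 0]},
  {"fingers": 50, "delta_pos": [0, 0, 2], "angular": [0, 0, 0]},
  {"fingers": 50, "delta_pos": [0, 0, 3], "angular": [0, 0, 0]},
  {"fingers": 50, "delta_pos": [0, 0, 3], "angular": [0, 0, 0]},
])

```text
clock: 10.7
tool_pos: [0.6242, 0.0166, 0.0415]
orientation: [-180.0, -0.0, -82.4]
force: [-1.3, 0.1, 4.6]
opening: 0.0598
gripper_force: 30.0
```

Request:
apply_moves([
  {"fingers": 75, "delta_pos": [0, 0, 0], "angular": [0, 0, 0]},
  {"fingers": 75, "delta_pos": [0, 0, 0], "angular": [0, 0, 0]},
  {"fingers": 75, "delta_pos": [0, 0, -30], "angular": [0, 0, 0]},
  {"fingers": 85, "delta_pos": [0, 0, -75], "angular": [0, 0, 0]},
  {"fingers": 87, "delta_pos": [0, 0, -115], "angular": [0, 0, 0]},
  {"fingers": 87, "delta_pos": [40, 21, -130], "angular": [0, 0, 8.5]},
  {"fingers": 87, "delta_pos": [80, 42, -130], "angular": [0, 0, 17]},
  {"fingers": 87, "delta_pos": [120, 63, -130], "angular": [0, 0, 25.5]},
  {"fingers": 87, "delta_pos": [160, 84, -130], "angular": [0, 0, 34]},
  {"fingers": 87, "delta_pos": [200, 105, -130], "angular": [0, 0, 42.5]},
])

```text
clock: 11.7
tool_pos: [0.5456, -0.1971, 0.1707]
orientation: [-180.0, 0.0, -125.2]
force: [0.7, -1.8, 0.2]
opening: 0.0867
gripper_force: 0.0
```

```bash
python3 - <<'E'
from plant import ctrl
from h import *
o=ctrl.get_obs();print(o['tool_pos'],o['orientation'],delta(o,[.5125,-.2894,.15]))
E
```

```text
[ 0.54561338 -0.19707743  0.17074587] [-1.79971557e+02  2.09636180e-02 -1.25213954e+02] [ 94.5 -26.2  20.7]
```

Request:
apply_moves([
  {"fingers": 87, "delta_pos": [40, -11, 0], "angular": [0, 0, 8.5]},
  {"fingers": 87, "delta_pos": [80, -22, 0], "angular": [0, 0, 17]},
  {"fingers": 87, "delta_pos": [95, -26, 0], "angular": [0, 0, 25.5]},
  {"fingers": 87, "delta_pos": [95, -26, 0], "angular": [0, 0, 34]},
  {"fingers": 87, "delta_pos": [95, -26, 0], "angular": [0, 0, 42.5]},
  {"fingers": 87, "delta_pos": [95, -26, 0], "angular": [0, 0, 42.5]},
  {"fingers": 87, "delta_pos": [95, -26, 0], "angular": [0, 0, 42.5]},
])

```text
clock: 12.4
tool_pos: [0.5134, -0.2884, 0.1705]
orientation: [-180.0, 0.0, -167.1]
force: [0.5, -0.4, -0.0]
opening: 0.0869
gripper_force: 0.0
```

```bash
python3 look.py w5;python3 - <<'E'
import pickle
from h import *
im=cv2.imread("pics/w5.png");o,p,T=pickle.load(open("w5.pkl","rb"))
h=cv2.cvtColor(im,cv2.COLOR_BGR2HSV); m=cv2.inRange(h,(8,180,80),(18,255,255))
c=max(cv2.findContours(m,0,1)[0],key=cv2.contourArea)
r=cv2.approxPolyDP(cv2.convexHull(c),6,True)[:,0]; W=np.array([px2w(p,T,*q,.048) for q in r]);print(r.tolist());print(W.round(4))
print("old corners",[w2px(p,T,q).round().tolist() for q in([.5297,-.2555,.048],[.5418,-.3133,.048],[.3673,-.352,.048],[.3532,-.293,.048])])
E
```

```text
12.4 [ 0.5134 -0.2884  0.1705] [-180.      0.   -167.13] [ 0.5 -0.4 -0. ]
[[366, 5], [359, 262], [283, 262], [275, 5]]
[[ 0.3535 -0.2933  0.048 ]
 [ 0.5275 -0.254   0.048 ]
 [ 0.5406 -0.3119  0.048 ]
 [ 0.3668 -0.3521  0.048 ]]
old corners [[356.0, 264.0], [281.0, 263.0], [275.0, 6.0], [367.0, 5.0]]
```

View pics/w5.png

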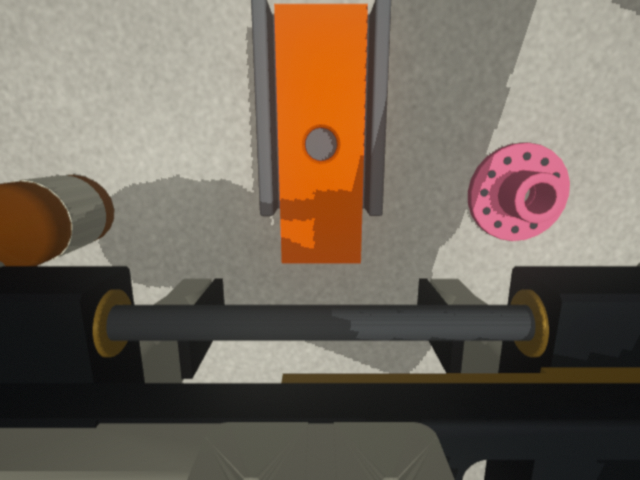

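The picture shows the bar end straight ahead at (283–359, 262), its hole at (320,144), and both rack walls ending at v≈214. The bar is in line with the tool.

Request:
apply_moves([
  {"fingers": 87, "delta_pos": [2, 0.5, 45], "angular": [0, 0, 0]},
  {"fingers": 87, "delta_pos": [2, 0.5, 90], "angular": [0, 0, 0]},
  {"fingers": 87, "delta_pos": [2, 0.5, 120], "angular": [0, 0, 0]},
  {"fingers": 80, "delta_pos": [2, 0.5, 136], "angular": [0, 0, 0]},
  {"fingers": 70, "delta_pos": [2, 0.5, 137], "angular": [0, 0, 0]},
  {"fingers": 50, "delta_pos": [2, 0.5, 137], "angular": [0, 0, 0]},
  {"fingers": 50, "delta_pos": [2, 0.5, 137], "angular": [0, 0, 0]},
  {"fingers": 50, "delta_pos": [2, 0.5, 137], "angular": [0, 0, 0]},
])

```text
clock: 13.25
tool_pos: [0.5123, -0.2886, 0.0349]
orientation: [-179.9, 0.1, -167.3]
force: [1.0, -1.0, -2.3]
opening: 0.062
gripper_force: 30.0
```

Request:
apply_moves([
  {"fingers": 50, "delta_pos": [0, 0, -15], "angular": [0, 0, 0]},
  {"fingers": 50, "delta_pos": [0, 0, -30], "angular": [0, 0, 0]},
  {"fingers": 50, "delta_pos": [0, 0, -50], "angular": [0, 0, 0]},
  {"fingers": 50, "delta_pos": [0, 0, -75], "angular": [0, 0, 0]},
  {"fingers": 50, "delta_pos": [0, 0, -100], "angular": [0, 0, 0]},
  {"fingers": 50, "delta_pos": [0, 0, -125], "angular": [0, 0, 0]},
  {"fingers": 50, "delta_pos": [0, 0, -125], "angular": [0, 0, 0]},
])

```text
clock: 13.95
tool_pos: [0.5134, -0.2891, 0.1632]
orientation: [-179.8, 0.4, -167.3]
force: [0.9, -0.1, -2.1]
opening: 0.0616
gripper_force: 30.0
```

```bash
python3 look.py w6; python3 - <<'E'
import pickle
from h import *
im=cv2.imread("pics/w6.png");o,p,T=pickle.load(open("w6.pkl","rb"))
h=cv2.cvtColor(im,cv2.COLOR_BGR2HSV); m=cv2.inRange(h,(8,180,60),(18,255,255))
c=max(cv2.findContours(m,0,1)[0],key=cv2.contourArea)
r=cv2.approxPolyDP(cv2.convexHull(c),6,True)[:,0]; print(r.tolist())
P=pose(o)
# droop model: bar top surface corner rotated about tool y at grasp point; end 156mm away
for a in(0,3,6,10,15):
    q=[]
    for y in(-31,31):
        q.append(w2px(p,T,(P@np.r_[np.array([156*np.cos(np.radians(a))+7*np.sin(np.radians(a)),y,-13+156*np.sin(np.radians(a))])/1000,1])[:3]).round(0).tolist())
    print(a,q)
E
```

```text
13.95 [ 0.5134 -0.2891  0.1632] [-179.79    0.38 -167.34] [ 0.9 -0.1 -2.1]
[[409, 0], [395, 303], [247, 304], [230, 0]]
0 [[220.0, -145.0], [417.0, -146.0]]
3 [[226.0, -127.0], [411.0, -128.0]]
6 [[232.0, -111.0], [406.0, -111.0]]
10 [[238.0, -89.0], [399.0, -90.0]]
15 [[245.0, -64.0], [393.0, -64.0]]
```

Request:
apply_moves([
  {"fingers": 50, "delta_pos": [-2, 15, 0], "angular": [0, 0, 0]},
  {"fingers": 50, "delta_pos": [-6, 45, 0], "angular": [0, 0, -4]},
  {"fingers": 50, "delta_pos": [-12, 88, 0], "angular": [0, 0, -8]},
  {"fingers": 50, "delta_pos": [-18, 134, 0], "angular": [0, 0, -12]},
  {"fingers": 50, "delta_pos": [-24, 180, 0], "angular": [0, 0, -16]},
  {"fingers": 50, "delta_pos": [-30, 226, 0], "angular": [0, 0, -20]},
  {"fingers": 50, "delta_pos": [-36, 272, 0], "angular": [0, 0, -24]},
  {"fingers": 50, "delta_pos": [-42, 318, 0], "angular": [0, 0, -28]},
  {"fingers": 50, "delta_pos": [-48, 364, 0], "angular": [0, 0, -32]},
  {"fingers": 50, "delta_pos": [-54, 410, 0], "angular": [0, 0, -36]},
])

```text
clock: 15.0
tool_pos: [0.4727, 0.1254, 0.1577]
orientation: [180.0, -0.1, -131.2]
force: [1.4, 0.2, -2.0]
opening: 0.0617
gripper_force: 30.0
```

```bash
python3 - <<'E'
from plant import ctrl
from h import *
o=ctrl.get_obs();print(o['tool_pos'],o['orientation'],delta(o,[.460,.329,.15]))
E
```

```text
[0.47273013 0.1253526  0.15772653] [ 1.79960953e+02 -6.31450846e-02 -1.31205177e+02] [-144.8  143.7    7.7]
```

Request:
apply_moves([
  {"fingers": 50, "delta_pos": [-32, 32, 0], "angular": [0, 0, -3]},
  {"fingers": 50, "delta_pos": [-64, 64, 0], "angular": [0, 0, -6]},
  {"fingers": 50, "delta_pos": [-96, 96, 10], "angular": [0, 0, -9]},
  {"fingers": 50, "delta_pos": [-125, 124, 30], "angular": [0, 0, -11]},
  {"fingers": 50, "delta_pos": [-145, 144, 55], "angular": [0, 0, -11]},
  {"fingers": 50, "delta_pos": [-145, 144, 85], "angular": [0, 0, -11]},
  {"fingers": 50, "delta_pos": [-145, 144, 110], "angular": [0, 0, -11]},
  {"fingers": 50, "delta_pos": [-145, 144, 130], "angular": [0, 0, -11]},
  {"fingers": 50, "delta_pos": [-145, 144, 140], "angular": [0, 0, -11]},
  {"fingers": 50, "delta_pos": [-145, 144, 144], "angular": [0, 0, -11]},
])

```text
clock: 16.0
tool_pos: [0.4612, 0.3267, 0.0131]
orientation: [180.0, -0.2, -120.4]
force: [-0.1, 0.1, -2.7]
opening: 0.0615
gripper_force: 30.0
```

Request:
apply_moves([
  {"fingers": 50, "delta_pos": [0, 0, 3], "angular": [0, 0, 0]},
  {"fingers": 50, "delta_pos": [0, 0, 5], "angular": [0, 0, 0]},
  {"fingers": 50, "delta_pos": [0, 0, 6], "angular": [0, 0, 0]},
  {"fingers": 50, "delta_pos": [0, 0, 7], "angular": [0, 0, 0]},
  {"fingers": 50, "delta_pos": [0, 0, 7], "angular": [0, 0, 0]},
])

```text
clock: 16.5
tool_pos: [0.4625, 0.3276, 0.0079]
orientation: [-180.0, 0.0, -120.4]
force: [0.2, -0.6, -2.5]
opening: 0.0615
gripper_force: 30.0
```

Request:
apply_moves([
  {"fingers": 50, "delta_pos": [0, 0, 1], "angular": [0, 0, 0]},
  {"fingers": 50, "delta_pos": [0, 0, 2], "angular": [0, 0, 0]},
  {"fingers": 50, "delta_pos": [0, 0, 2], "angular": [0, 0, 0]},
])

```text
clock: 16.8
tool_pos: [0.4625, 0.3277, 0.0068]
orientation: [-180.0, 0.0, -120.4]
force: [-4.4, -0.4, 9.5]
opening: 0.0616
gripper_force: 30.0
```

Request:
apply_moves([
  {"fingers": 80, "delta_pos": [0, 0, 0], "angular": [0, 0, 0]},
  {"fingers": 80, "delta_pos": [0, 0, 0], "angular": [0, 0, 0]},
  {"fingers": 85, "delta_pos": [0, 0, -30], "angular": [0, 0, 0]},
  {"fingers": 87, "delta_pos": [20, 0, -75], "angular": [0, 0, 0]},
  {"fingers": 87, "delta_pos": [45, 0, -120], "angular": [0, 0, 0]},
  {"fingers": 87, "delta_pos": [66, 0, -160], "angular": [0, 0, 0]},
  {"fingers": 87, "delta_pos": [66, 0, -180], "angular": [0, 0, 0]},
  {"fingers": 87, "delta_pos": [66, 0, -180], "angular": [0, 0, 0]},
  {"fingers": 87, "delta_pos": [66, 0, -180], "angular": [0, 0, 0]},
])

```text
clock: 17.7
tool_pos: [0.4289, 0.2707, 0.1859]
orientation: [180.0, 0.1, -120.4]
force: [0.6, 1.1, -1.1]
opening: 0.0865
gripper_force: 0.0
```

```bash
python3 look.py w7; python3 - <<'E'
import pickle
from h import *
im=cv2.imread("pics/w7.png");o,p,T=pickle.load(open("w7.pkl","rb"))
h=cv2.cvtColor(im,cv2.COLOR_BGR2HSV); m=cv2.inRange(h,(8,180,60),(18,255,255))
cs,hi=cv2.findContours(m,cv2.RETR_CCOMP,1); i=max(range(len(cs)),key=lambda i:cv2.contourArea(cs[i])); c=cs[i]
r=cv2.approxPolyDP(cv2.convexHull(c),5,True)[:,0]; W=np.array([px2w(p,T,*q,.020) for q in r]);print(r.tolist());print(W.round(4))
print([(cv2.boundingRect(k),px2w(p,T,*(np.array(cv2.boundingRect(k)[:2])+np.array(cv2.boundingRect(k)[2:])/2),.020).round(4)) for k,q in zip(cs,hi[0]) if q[3]==i and cv2.contourArea(k)>50])
E
```

```text
17.7 [0.4289 0.2707 0.1859] [ 1.7999e+02  9.0000e-02 -1.2040e+02] [ 0.6  1.1 -1.1]
[[356, 116], [352, 304], [288, 304], [283, 117]]
[[0.358  0.2088 0.02  ]
 [0.4421 0.3521 0.02  ]
 [0.4934 0.3218 0.02  ]
 [0.4098 0.1791 0.02  ]]
[((306, 208, 29, 26), array([0.4274, 0.2695, 0.02  ]))]
```

View pics/w7.png

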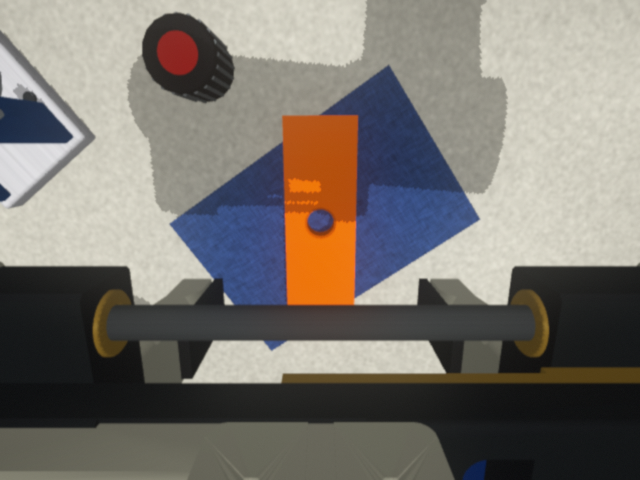

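The bar lies square to the tool on the mat with its hole at (320,221), right under the TCP. I'll grip it by the middle.

Request:
apply_moves([
  {"fingers": 87, "delta_pos": [0, 0, 45], "angular": [0, 0, 0]},
  {"fingers": 87, "delta_pos": [0, 0, 90], "angular": [0, 0, 0]},
  {"fingers": 87, "delta_pos": [0, 0, 135], "angular": [0, 0, 0]},
  {"fingers": 80, "delta_pos": [0, 0, 165], "angular": [0, 0, 0]},
  {"fingers": 75, "delta_pos": [0, 0, 177], "angular": [0, 0, 0]},
  {"fingers": 70, "delta_pos": [0, 0, 178], "angular": [0, 0, 0]},
  {"fingers": 50, "delta_pos": [0, 0, 178], "angular": [0, 0, 0]},
  {"fingers": 50, "delta_pos": [0, 0, 178], "angular": [0, 0, 0]},
  {"fingers": 50, "delta_pos": [0, 0, 178], "angular": [0, 0, 0]},
])

```text
clock: 18.65
tool_pos: [0.4294, 0.2712, 0.0088]
orientation: [-180.0, 0.1, -120.4]
force: [0.1, -0.6, -2.2]
opening: 0.0617
gripper_force: 30.0
```

Request:
apply_moves([
  {"fingers": 50, "delta_pos": [0, 0, -35], "angular": [0, 0, 0]},
  {"fingers": 50, "delta_pos": [0, 0, -80], "angular": [0, 0, 0]},
  {"fingers": 50, "delta_pos": [6, -15, -125], "angular": [0, 0, 0]},
  {"fingers": 50, "delta_pos": [20, -49, -150], "angular": [0, 0, -6]},
  {"fingers": 50, "delta_pos": [38, -92, -155], "angular": [0, 0, -13]},
  {"fingers": 50, "delta_pos": [56, -136, -155], "angular": [0, 0, -20]},
  {"fingers": 50, "delta_pos": [74, -180, -155], "angular": [0, 0, -27]},
  {"fingers": 50, "delta_pos": [91, -222, -155], "angular": [0, 0, -33]},
  {"fingers": 50, "delta_pos": [107, -262, -155], "angular": [0, 0, -38]},
  {"fingers": 50, "delta_pos": [120, -294, -155], "angular": [0, 0, -38]},
])

```text
clock: 19.65
tool_pos: [0.6228, 0.0162, 0.1634]
orientation: [-179.9, 0.0, -82.3]
force: [1.5, 0.5, -1.9]
opening: 0.0616
gripper_force: 30.0
```

Request:
apply_moves([
  {"fingers": 50, "delta_pos": [0, 0, 0], "angular": [0, 0, 0]},
  {"fingers": 50, "delta_pos": [0, 0, 0], "angular": [0, 0, 0]},
])

```text
clock: 19.85
tool_pos: [0.6217, 0.0173, 0.1627]
orientation: [180.0, 0.0, -82.5]
force: [0.1, 1.1, -2.7]
opening: 0.0619
gripper_force: 30.0
```

```bash
python3 look.py w8
```

```text
19.85 [0.6217 0.0173 0.1627] [ 1.7999e+02  2.0000e-02 -8.2520e+01] [ 0.1  1.1 -2.7]
```

View pics/w8.png

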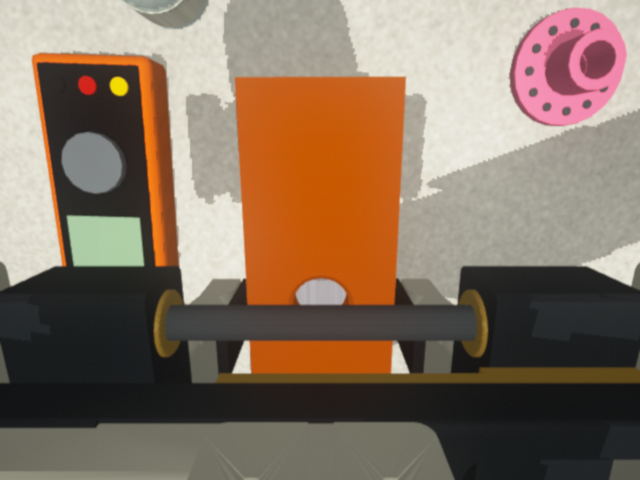

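The bar is level and in line with the stand, with its hole over the post. I'll lower it in stages and watch the force.

Request:
apply_moves([
  {"fingers": 50, "delta_pos": [-0.5, -1, 20], "angular": [0, 0, 0]},
  {"fingers": 50, "delta_pos": [-0.5, -1, 38], "angular": [0, 0, 0]},
  {"fingers": 50, "delta_pos": [-0.5, -1, 48], "angular": [0, 0, 0]},
  {"fingers": 50, "delta_pos": [-0.5, -1, 56], "angular": [0, 0, 0]},
  {"fingers": 50, "delta_pos": [-0.5, -1, 62], "angular": [0, 0, 0]},
  {"fingers": 50, "delta_pos": [-0.5, -1, 67], "angular": [0, 0, 0]},
  {"fingers": 50, "delta_pos": [-0.5, -1, 72], "angular": [0, 0, 0]},
  {"fingers": 50, "delta_pos": [-0.5, -1, 72], "angular": [0, 0, 0]},
])

```text
clock: 20.7
tool_pos: [0.6224, 0.0189, 0.09]
orientation: [180.0, -0.0, -82.4]
force: [-0.4, -1.1, -2.0]
opening: 0.0619
gripper_force: 30.0
```

Request:
apply_moves([
  {"fingers": 50, "delta_pos": [0, 0, 6], "angular": [0, 0, 0]},
  {"fingers": 50, "delta_pos": [0, 0, 12], "angular": [0, 0, 0]},
  {"fingers": 50, "delta_pos": [0, 0, 17], "angular": [0, 0, 0]},
  {"fingers": 50, "delta_pos": [0, 0, 20], "angular": [0, 0, 0]},
  {"fingers": 50, "delta_pos": [0, 0, 21], "angular": [0, 0, 0]},
  {"fingers": 50, "delta_pos": [0, 0, 21], "angular": [0, 0, 0]},
])

```text
clock: 21.3
tool_pos: [0.6227, 0.0189, 0.0694]
orientation: [180.0, -0.0, -82.4]
force: [0.1, -0.2, -1.6]
opening: 0.0619
gripper_force: 30.0
```

Request:
apply_moves([
  {"fingers": 50, "delta_pos": [0, 0, 1], "angular": [0, 0, 0]},
  {"fingers": 50, "delta_pos": [0, 0, 2], "angular": [0, 0, 0]},
  {"fingers": 50, "delta_pos": [0, 0, 3], "angular": [0, 0, 0]},
  {"fingers": 50, "delta_pos": [0, 0, 3.5], "angular": [0, 0, 0]},
  {"fingers": 50, "delta_pos": [0, 0, 3.5], "angular": [0, 0, 0]},
])

```text
clock: 21.8
tool_pos: [0.6228, 0.0189, 0.0667]
orientation: [-180.0, -0.0, -82.4]
force: [-1.1, 0.7, 4.4]
opening: 0.0614
gripper_force: 30.0
```

Request:
apply_moves([
  {"fingers": 85, "delta_pos": [0, 0, 0], "angular": [0, 0, 0]},
  {"fingers": 85, "delta_pos": [0, 0, 0], "angular": [0, 0, 0]},
  {"fingers": 85, "delta_pos": [0, 0, -30], "angular": [0, 0, 0]},
  {"fingers": 87, "delta_pos": [0, 0, -75], "angular": [0, 0, 0]},
  {"fingers": 87, "delta_pos": [-20, -4, -120], "angular": [0, 0, 0]},
  {"fingers": 87, "delta_pos": [-65, -13, -140], "angular": [0, 0, 0]},
  {"fingers": 87, "delta_pos": [-110, -22, -140], "angular": [0, 0, 0]},
  {"fingers": 87, "delta_pos": [-158, -32, -140], "angular": [0, 0, 0]},
  {"fingers": 87, "delta_pos": [-206, -42, -140], "angular": [0, 0, 0]},
  {"fingers": 87, "delta_pos": [-246, -50, -140], "angular": [0, 0, 0]},
])

```text
clock: 22.8
tool_pos: [0.6397, 0.272, 0.2061]
orientation: [-180.0, 0.0, -82.4]
force: [0.3, -0.6, -0.3]
opening: 0.0871
gripper_force: 0.0
```

Request:
apply_moves([
  {"fingers": 87, "delta_pos": [0, 0, 0], "angular": [0, 0, 0]},
  {"fingers": 87, "delta_pos": [0, 0, 0], "angular": [0, 0, 0]},
])

```text
clock: 23.0
tool_pos: [0.6394, 0.2705, 0.2052]
orientation: [180.0, -0.0, -82.3]
force: [-0.5, -0.7, 0.7]
opening: 0.0868
gripper_force: 0.0
```

```bash
python3 look.py w9; python3 - <<'E'
import pickle
from h import *
im=cv2.imread("pics/w9.png");o,p,T=pickle.load(open("w9.pkl","rb"))
m=cv2.inRange(cv2.cvtColor(im,cv2.COLOR_BGR2HSV),(0,150,90),(8,255,255));
for c in cv2.findContours(m,0,1)[0]:
    if cv2.contourArea(c)>100:
        b=cv2.boundingRect(c);u=(b[0]+b[2]/2-.5,b[1]+b[3]/2-.5);X=px2w(p,T,*u,.060);print(b,X.round(4),delta(o,[*X[:2],.03]))
E
```

```text
23.0 [0.6394 0.2705 0.2052] [ 1.7995e+02 -3.0000e-02 -8.2280e+01] [-0.5 -0.7  0.7]
(302, 219, 35, 33) [0.6392 0.2765 0.06  ] [ -6.   -0.7 175.2]
(587, 31, 39, 42) [0.4477 0.1107 0.06  ] [132.5 211.3 175.5]
(153, 0, 47, 49) [0.7625 0.1344 0.06  ] [ 151.3 -103.8  175.2]
```

Request:
apply_moves([
  {"fingers": 87, "delta_pos": [-6, -0.5, 40], "angular": [0, 0, 0]},
  {"fingers": 87, "delta_pos": [-6, -0.5, 85], "angular": [0, 0, 0]},
  {"fingers": 87, "delta_pos": [-6, -0.5, 130], "angular": [0, 0, 0]},
  {"fingers": 80, "delta_pos": [-6, -0.5, 165], "angular": [0, 0, 0]},
  {"fingers": 70, "delta_pos": [-6, -0.5, 175], "angular": [0, 0, 0]},
  {"fingers": 60, "delta_pos": [-6, -0.5, 175], "angular": [0, 0, 0]},
  {"fingers": 40, "delta_pos": [-6, -0.5, 175], "angular": [0, 0, 0]},
  {"fingers": 40, "delta_pos": [-6, -0.5, 175], "angular": [0, 0, 0]},
  {"fingers": 40, "delta_pos": [-6, -0.5, 175], "angular": [0, 0, 0]},
])

```text
clock: 23.95
tool_pos: [0.6406, 0.276, 0.0337]
orientation: [-179.8, 0.1, -82.4]
force: [-0.2, -1.4, 5.7]
opening: 0.0516
gripper_force: 30.0
```

Request:
apply_moves([
  {"fingers": 40, "delta_pos": [0, 0, -40], "angular": [0, 0, 0]},
  {"fingers": 40, "delta_pos": [0, 0, -85], "angular": [0, 0, 0]},
  {"fingers": 40, "delta_pos": [20, 4, -120], "angular": [0, 0, 0]},
  {"fingers": 40, "delta_pos": [65, 13, -130], "angular": [0, 0, 0]},
  {"fingers": 40, "delta_pos": [110, 22, -130], "angular": [0, 0, 0]},
  {"fingers": 40, "delta_pos": [157, 32, -130], "angular": [0, 0, 0]},
  {"fingers": 40, "delta_pos": [204, 41, -130], "angular": [0, 0, 0]},
  {"fingers": 40, "delta_pos": [240, 49, -130], "angular": [0, 0, 0]},
  {"fingers": 40, "delta_pos": [254, 51.5, -130], "angular": [0, 0, 0]},
  {"fingers": 40, "delta_pos": [254, 51.5, -130], "angular": [0, 0, 0]},
])

```text
clock: 24.95
tool_pos: [0.6219, 0.015, 0.162]
orientation: [-179.9, 0.0, -82.5]
force: [-0.5, 0.3, -0.8]
opening: 0.0514
gripper_force: 30.0
```

Request:
apply_moves([
  {"fingers": 40, "delta_pos": [0, 0, 0], "angular": [0, 0, 0]},
  {"fingers": 40, "delta_pos": [0, 0, 10], "angular": [0, 0, 0]},
  {"fingers": 40, "delta_pos": [0, 0, 20], "angular": [0, 0, 0]},
  {"fingers": 40, "delta_pos": [0, 0, 20], "angular": [0, 0, 0]},
])

```text
clock: 25.35
tool_pos: [0.6207, 0.0176, 0.1385]
orientation: [179.8, -0.0, -82.3]
force: [-0.3, 0.3, -1.1]
opening: 0.0514
gripper_force: 30.0
```

Request:
apply_moves([
  {"fingers": 40, "delta_pos": [0, -1.5, 0], "angular": [0, 0, 0]},
  {"fingers": 40, "delta_pos": [0, -1.5, 6], "angular": [0, 0, 0]},
  {"fingers": 40, "delta_pos": [0, -1.5, 12], "angular": [0, 0, 0]},
  {"fingers": 40, "delta_pos": [0, -1.5, 17], "angular": [0, 0, 0]},
  {"fingers": 40, "delta_pos": [0, -1.5, 22], "angular": [0, 0, 0]},
  {"fingers": 40, "delta_pos": [0, -1.5, 22], "angular": [0, 0, 0]},
])

```text
clock: 25.95
tool_pos: [0.6229, 0.0168, 0.1181]
orientation: [179.9, -0.0, -82.4]
force: [0.1, -0.4, -1.5]
opening: 0.0515
gripper_force: 30.0
```

Request:
apply_moves([
  {"fingers": 40, "delta_pos": [0, 0, 2], "angular": [0, 0, 0]},
  {"fingers": 40, "delta_pos": [0, 0, 4], "angular": [0, 0, 0]},
  {"fingers": 40, "delta_pos": [0, 0, 5], "angular": [0, 0, 0]},
  {"fingers": 40, "delta_pos": [0, 0, 6], "angular": [0, 0, 0]},
  {"fingers": 40, "delta_pos": [0, 0, 7], "angular": [0, 0, 0]},
  {"fingers": 40, "delta_pos": [0, 0, 7], "angular": [0, 0, 0]},
])

```text
clock: 26.55
tool_pos: [0.6234, 0.017, 0.112]
orientation: [180.0, 0.0, -82.4]
force: [-0.3, 0.1, -1.9]
opening: 0.0514
gripper_force: 30.0
```

Request:
apply_moves([
  {"fingers": 40, "delta_pos": [0, 0, 1], "angular": [0, 0, 0]},
  {"fingers": 40, "delta_pos": [0, 0, 2], "angular": [0, 0, 0]},
  {"fingers": 40, "delta_pos": [0, 0, 2], "angular": [0, 0, 0]},
])

```text
clock: 26.85
tool_pos: [0.6237, 0.017, 0.1116]
orientation: [-179.9, -0.0, -82.4]
force: [-5.1, 0.1, 8.9]
opening: 0.0517
gripper_force: 30.0
```

The cap is seated: contact came at TCP z = 0.1116 against 0.1117 expected. I'm releasing it and backing off.

Request:
apply_moves([
  {"fingers": 80, "delta_pos": [0, 0, 0], "angular": [0, 0, 0]},
  {"fingers": 80, "delta_pos": [0, 0, 0], "angular": [0, 0, 0]},
  {"fingers": 85, "delta_pos": [0, 0, -25], "angular": [0, 0, 0]},
  {"fingers": 87, "delta_pos": [0, 0, -70], "angular": [0, 0, 0]},
  {"fingers": 87, "delta_pos": [0, 30, -110], "angular": [0, 0, 0]},
  {"fingers": 87, "delta_pos": [0, 70, -120], "angular": [0, 0, 0]},
  {"fingers": 87, "delta_pos": [0, 110, -120], "angular": [0, 0, 0]},
  {"fingers": 87, "delta_pos": [0, 150, -120], "angular": [0, 0, 0]},
  {"fingers": 87, "delta_pos": [0, 150, -120], "angular": [0, 0, 0]},
  {"fingers": 87, "delta_pos": [0, 150, -120], "angular": [0, 0, 0]},
])

```text
clock: 27.85
tool_pos: [0.4746, -0.0028, 0.2309]
orientation: [-179.9, 0.0, -82.4]
force: [0.5, 0.2, -0.4]
opening: 0.087
gripper_force: 0.0
```

```bash
python3 - <<'E'
from plant import ctrl
from h import *
im=ctrl.snapshot("scene")[:,:,::-1]; p,T=cam(ctrl,"scene")
u,v=w2px(p,T,(.6229,.0172,.08)).astype(int); print(u,v,w2px(p,T,(.6229,.0172,.138)))
cv2.imwrite("pics/end.png",cv2.resize(im[v-75:v+75,u-100:u+100],(800,600),interpolation=2))
E
```

```text
320 241 [320.81545212 223.69403315]
```

View pics/end.png

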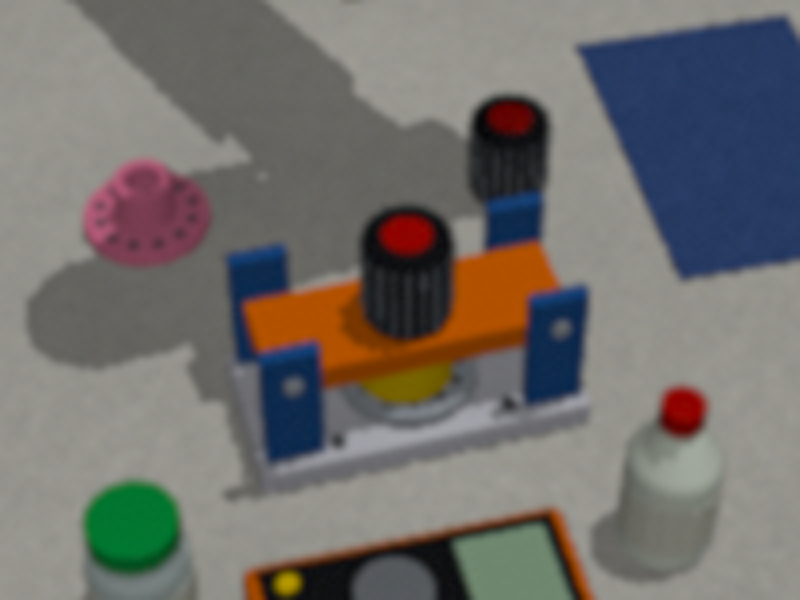

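The end picture shows flange, spacer, bar and cap stacked level on the post: cap at (408,270), bar between the forks, yellow ring at (408,383). The jar, white bottle and meter look undisturbed.

```bash
python3 -c "
from plant import ctrl
print(ctrl.close_job())"
```

```text
the job is handed in; nothing more can be done
None
```

I assembled the clamp stand in order (support, spacer, bar, cap), released everything and handed the job in at about 28 s; each part seated at its expected height and the last picture shows the stack level, but the hand-in returned no verdict.

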